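# Hang the twine tin and hold the sprung tensioner arm open for threading

## Task

Get the twine feeder ready for threading. Hang the blue twine tin by its wooden handle on the hook of the green stand and let go of it, so that it hangs there freely; then swing the tensioner's sprung arm by its orange knob away from the black peg, all the way to its stop at the red peg, and hold it there against the spring. Finish while still holding the arm at its stop (it springs back if let go); do not push the masking tape roll or the jar of pins about.

Things in the scene. Friction and masses are not known exactly. Their poses are not given: they have to be found in the camera images.
- twine_tin: closed blue tin, loose, standing upright on the table, about 0.26 kg, 64 mm across the body (67 mm at the lid), lid top 75 mm above its underside; two upright steel straps on its +y and -y sides carry a wooden carrying grip, overall height 157 mm. Origin: centre of the underside; z up, y along the wooden grip
- tin_grip (a point): centre of the tin's wooden carrying grip: a bar 14 mm thick (along the tin's x), 90 mm long (along the tin's y) and 26 mm high, top 13 mm above this point; 144 mm above the tin's underside. Pinch it from above across its 14 mm, near the middle
- tin_eye (a point): middle of the underside of the wooden grip, 131 mm above the tin's underside; below it is an open eye 56 mm high down to the lid and 67 mm wide between the straps, through which the hook must pass along the tin's x axis
- hook_stand: green stand, fixed: base plate 120 x 100 x 12 mm (x -35 to +85 mm), post at x = +60 mm, 205 mm high; from its top a bar 10 mm thick runs to the stand's -x (to the robot) about 200 mm up, ending in an upturned tip with a red ball 13 mm across at x = -56 mm (ball top 221 mm up). Nothing above it. Origin on the table, 60 mm before the post; x from tip to post, z up. Hang the grip behind the tip
- hook_seat (a point): where the tin's grip rests on the hook: top of the hook bar, on the stand's axis, 36 mm behind the centre of the red tip ball and 80 mm in front of the post, 202 mm above the table
- tensioner: grey 140 x 140 x 12 mm base plate fixed to the table with a round pivot body in its middle, a coil spring round it and two pegs 104 mm high, 58 mm from the pivot: black-capped where the arm rests, red-capped where it stops. Origin: underside of the base, on the pivot axis; z up
- pivot (a point): point on the vertical pivot axis at the height of the middle of the orange knob, 104 mm above the table
- cage_arm (a joint): angle of the sprung arm about the upright pivot, rad: 0 at rest at the black peg, 1.2 at its stop at the red peg, growing anticlockwise seen from above; the spring pushes it back all the way, with about 3 N at the knob at rest and 7 N at the stop
- orange_knob (a point): middle of the orange knob on the arm's outer end: upright, round, 22 mm in diameter, 45 mm high (top 22.5 mm above this point, foot on the arm 22.5 mm below), 100 mm from the pivot axis, 104 mm above the table. At rest the arm points to the robot's left (85 degrees anticlockwise from the tensioner's x axis) and swings level towards the robot
- masking_tape: roll of masking tape lying flat, 72 mm across, 22 mm high, loose; not to be pushed about. Origin: centre of its underside
- jar_pins: glass jar of pins with a blue lid, 52 mm across, 62 mm high, loose; not to be pushed about. Origin: centre of its underside
- button_press: grey hand press in the middle of the table, fixed, not used here: base 110 mm wide (y), from x = -28 to +142 mm; its lever with a black knob leans towards the robot to x = -142 mm, 370 mm up. A tall obstacle between the tin's side (left) and the tensioner's side (right): pass in front of it, near the robot, above the green bench vice there (120 mm high)
Not all that is in view belongs to the job. Leave any yellow look-alike of the twine_tin alone.

How it is judged:
On the way, in this order (a step that is already met when the one before it is completed fails the run):
1. the tin hangs by its handle on the hook, let go (distance between tin_eye and hook_seat below 0.04 m and height (world z) of twine_tin above 0.05 m and contact force between twine_tin and hook_stand above 1 N and contact force between twine_tin and the fingers below 0.1 N), for 0.2 s.
2. the sprung arm is swung to its stop and held by the fingers (value of joint cage_arm above 1.12 rad and contact force between the fingers and cage_arm above 2 N), for 0.3 s.
At the end, for the whole second after the job is handed in: fingers press the sprung arm with over 2 N, its angle above 1.12 of 1.2 rad; the tin hangs on the hook bar: underside of its grip within 40 mm of the hook seat, tin over 50 mm above the table, borne by the stand, untouched by the robot, within 0.35 rad of upright, slower than 60 mm/s (all of step 2 and distance between tin_eye and hook_seat below 0.04 m and height (world z) of twine_tin above 0.05 m and contact force between twine_tin and hook_stand above 1 N and contact force between twine_tin and the arm below 0.1 N and angle between twine_tin's own z axis and vertical below 0.35 rad and linear speed of twine_tin below 0.06 m/s); the arm keeps its last pose, push and grip.
It fails at once if the masking tape roll is pushed more than 30 mm (distance of masking_tape from where it was at the start of the episode above 0.03 m).
It fails at once if the jar of pins is pushed more than 30 mm (distance of jar_pins from where it was at the start of the episode above 0.03 m).
It also fails if it takes over 64 s, if anything falls off the work surface, if the arm or the gripper's body presses on something with over 40 N, if the wrist force passes 120 N, or if a joint passes its speed limit or range.

## Robot

A 6-joint arm with a two-finger parallel gripper is mounted at the origin on a cart in front of the work surface, level with it; the furniture and walls round the work are solid. World frame = base frame: x ahead of the robot, y to its left, z up, the work surface at z = 0. Lengths are in m, angles in rad, forces in N, time in s.
With the tool pointing down it reaches from about 0.25 to 0.725 m from the base axis. Payload 9.7 kg.
Tool frame: the origin (TCP) lies midway between the tips of the shut fingers; the grasp point (between the pads) lies 19 mm behind it; z points along the fingers, y is the line along which they close (so a half turn about z gives the same grasp; the last joint's range is limited). The gripper opens to 85 mm and grips with 20 to 120 N. Pads are 22 mm wide; open, the fingers measure 114 mm over their backs; the gripper's body (76 mm by 85 mm) begins 54 mm behind the grasp point. The pads swing forward as they close: fully open they stand 13 mm farther back than shut.
Start: joints at [-1.259, 0.087, 0.176, 1.66, 0, 1.571], TCP at [0.169, -0.523, 0.206] pointing down, gripper open.
Joint ranges: [-3.13, 3.13], [-0.85, 1.81], [-1.15, 1.24], [-2.2, 2.28], [-1.44, 1.52], [-3.14, 3.14]. Speed limits (rad/s): [2.22, 2.22, 2.57, 3.14, 3.14, 3.14].

## Interface

Orientations are given as a 3x3 rotation matrix whose columns are the frame's x, y, z axes.
In Python, from workcell import bot gives the robot as it stands.
- The arm moves only by the tool play_rows, never from a script. Its argument "moves" is a list of rows, each an object with "slide": the shift along the tool's x, y, z in cm, a list of three; "yaw": the turn about the tool's z in rad. A call has 1 to 8 rows; each row is the pose to reach, as a shift and turn from the pose commanded when the call began, along the tool's axes at that moment; what a row does not reach only later rows make up. A row lasts 1/10 s, in which the tool goes at most 50 mm and 8.59 degrees, less where a joint would pass 70% of its speed; a pose out of reach is approached as far as the arm can. A call with a gripper value outside its range is refused whole. "gripper" is the closure in counts, from 0 (fully open) to 255 (shut), set as the call begins (left out, the last holds). The fingers move at their own pace and stop on an object; "newtons" is the grip in N (left out, the last holds). Time passes only in rows, so rows that repeat a pose let the fingers close. It gives the time, the measured TCP pose, the force, the opening and the grip force at its end, in the units of the state.
- bot.get_state(): the state, without advancing time (a new reading comes with each control period).
- bot.capture(name): name is "scene" or "top"; returns a dict with "color" (480x640x3 uint8, red, green, blue), "intrinsics" (3x3 intrinsics, pixels), "extrinsics" (4x4, takes a point from world to camera coordinates). Camera axes: x right, y up, looking along -z (the intrinsics and any distortion apply to the point x, -y, -z); pixel columns grow to the right and rows downward; lengths in m; the calibration is good to about 2 mm. A picture is of the moment at which its call begins. There is no depth.
- bot.sign_off(): hands the job in; it is judged then, once.
The state is a dict: "clock": time; "joint_positions": joint angles; "qd": joint speeds; "effort": joint torques, N m; "ee_pos": TCP position; "orientation": TCP orientation; "ft_force": force on the tool from outside, world axes, zero at the start; "wrist_torque": the same for the moment, N m; "grip_width": opening from 0.0 (shut) to 1.0 (fully open); "grip_force": force on a finger pad.
Only numpy, scipy, OpenCV 4.12 (cv2) and the standard library are available. Lean on these libraries where they do the work, as an engineer would, in place of code of your own. Each camera call takes 0.05 s, during which the arm holds its last target. There are 200 camera calls.

## Working session

There is one attempt and no reset: what is moved stays moved. The work goes in short steps, Python scripts to look and compute and a tool call to move; the robot and the scene stay as the last step left them, time stands still between calls to the robot, and variables do not carry over. Pictures are saved under pics/ and viewed, at most 10 in all, crops included, and the job is handed in when it is done.

Besides the shell and the picture viewer there is one more tool, called after ">>>" by a JSON object that holds its "name" and its "arguments", one argument or row to a line. play_rows: Moves the arm, as the interface text tells. Its arguments: {"type":"object","properties":{"moves":{"type":"array","items":{"type":"object","properties":{"slide":{"type":"array","items":{"type":"number"}},"yaw":{"type":"number"}}}},"gripper":{"type":"number"},"newtons":{"type":"number"}},"required":["moves"]}

```bash
mkdir -p pics
cat > h.py <<'E'
import numpy as np,cv2
from workcell import bot
def ray(c,u,v):
    K=np.array(c["intrinsics"]);E=np.array(c["extrinsics"]);d=np.array([(u-K[0,2])/K[0,0],-(v-K[1,2])/K[1,1],-1.])
    R=E[:3,:3];return -R.T@E[:3,3],R.T@d
def atz(c,u,v,z):
    o,d=ray(c,u,v);return o+d*(z-o[2])/d[2]
def proj(c,p):
    K=np.array(c["intrinsics"]);E=np.array(c["extrinsics"]);q=E[:3,:3]@np.array(p)+E[:3,3]
    return K[0,0]*q[0]/-q[2]+K[0,2],-K[1,1]*q[1]/-q[2]+K[1,2]
def save(n,c,box=None,s=1):
    im=c["color"][:,:,::-1]
    if box: im=im[box[1]:box[3],box[0]:box[2]]
    cv2.imwrite("pics/"+n+".png",cv2.resize(im,None,fx=s,fy=s,interpolation=cv2.INTER_CUBIC))
def tri(rays):
    A=0;b=0
    for o,d in rays:
        d=d/np.linalg.norm(d);P=np.eye(3)-np.outer(d,d);A=A+P;b=b+P@o
    return np.linalg.solve(A,b)
E
python3 - <<'E'
from h import *
import pickle
cs={n:bot.capture(n) for n in("scene","top")}
pickle.dump(cs,open("c0.pkl","wb"))
for n in cs: save(n,cs[n]); print(n,cs[n]["intrinsics"],ray(cs[n],320,240))
print(bot.get_state())
E
```

```text
scene [[471.41560343   0.         315.09622285]
 [  0.         471.41560343 240.34397606]
 [  0.           0.           1.        ]] (array([-0.30424009,  0.73007833,  0.74403166]), array([ 0.66769729, -0.55891354, -0.49183811]))
top [[459.94978279   0.         326.6044818 ]
 [  0.         459.94978279 236.64457396]
 [  0.           0.           1.        ]] (array([0.45852928, 0.03697084, 1.28929794]), array([ 0.05935846,  0.00180473, -0.99836502]))
{'clock': 0.1, 'joint_positions': array([-1.25901939e+00,  8.73727749e-02,  1.75256177e-01,  1.65978865e+00,
       -6.91311702e-06,  1.57082324e+00]), 'qd': array([ 3.38996840e-03, -7.48738038e-04,  2.10733497e-03,  8.79366039e-05,
        5.84105984e-04,  4.85039125e-05]), 'effort': array([ 2.10257817e-04, -5.21561301e+01,  4.65650868e+01,  1.60391175e-02,
       -1.96136364e-05, -5.81445761e-06]), 'ee_pos': array([ 0.16864429, -0.52327918,  0.2051937 ]), 'orientation': array([[ 9.51798250e-01,  3.06724584e-01, -3.46742075e-04],
       [ 3.06724780e-01, -9.51797668e-01,  1.05334022e-03],
       [-6.94295841e-06, -1.10892176e-03, -9.99999385e-01]]), 'ft_force': array([-0.43024704,  0.14436662,  1.11393301]), 'wrist_torque': array([-0.01713576, -0.02309706,  0.01213559]), 'grip_force': 0.0, 'grip_width': 1.0024179464328742}
```

View pics/scene.png

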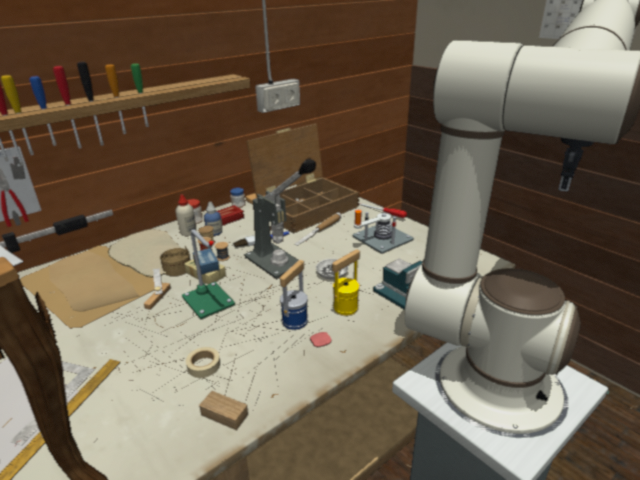

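View pics/top.png

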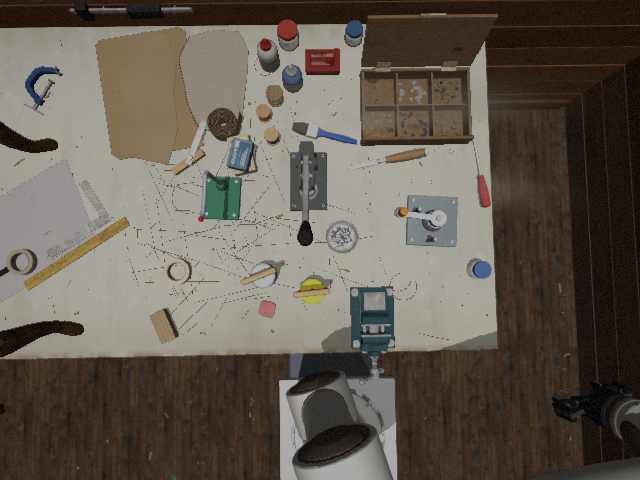

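The blue tin is at top (263,276) and scene (294,305). The yellow look-alike is at top (312,290) and scene (346,295), so the blue one is the tin meant. The stand's red ball is at top (201,218), the orange knob at (403,212), and the jar at (482,270). I'll confirm in crops.

Run:
```python
from h import *
import pickle
cs=pickle.load(open("c0.pkl","rb"))
save("t1",cs["top"],(185,165,335,305),4)
a=cv2.resize(cs["scene"]["color"][220:340,170:370,::-1],None,fx=4,fy=4,interpolation=cv2.INTER_CUBIC)
cv2.imwrite("pics/s1.png",a)
a=cv2.resize(cs["top"]["color"][185:255,395:465,::-1],None,fx=5.5,fy=5.5,interpolation=cv2.INTER_CUBIC)
b=cv2.resize(cs["scene"]["color"][190:260,345:415,::-1],None,fx=5.5,fy=5.5,interpolation=cv2.INTER_CUBIC)
cv2.imwrite("pics/k1.png",np.hstack([a,b]))
```

```text
(no output)
```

View pics/t1.png

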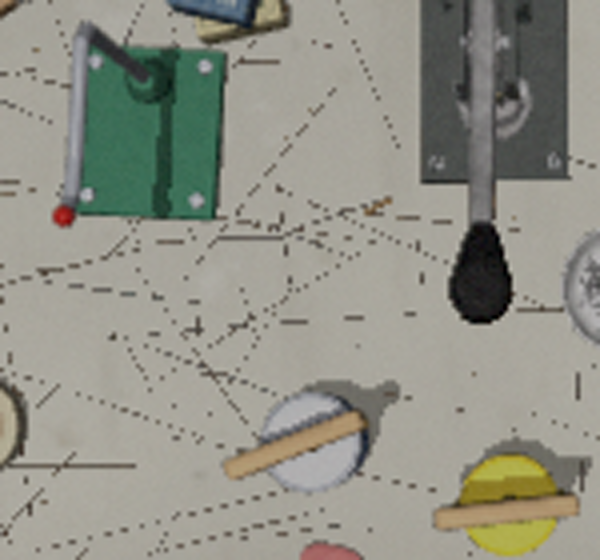

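View pics/s1.png

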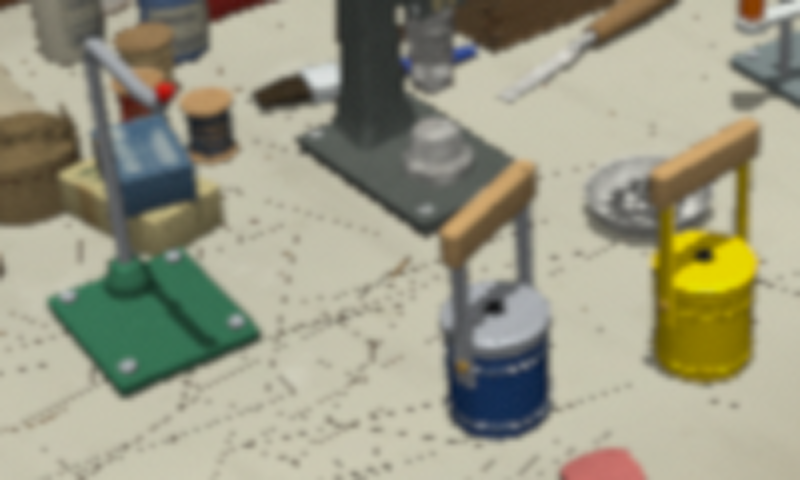

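View pics/k1.png

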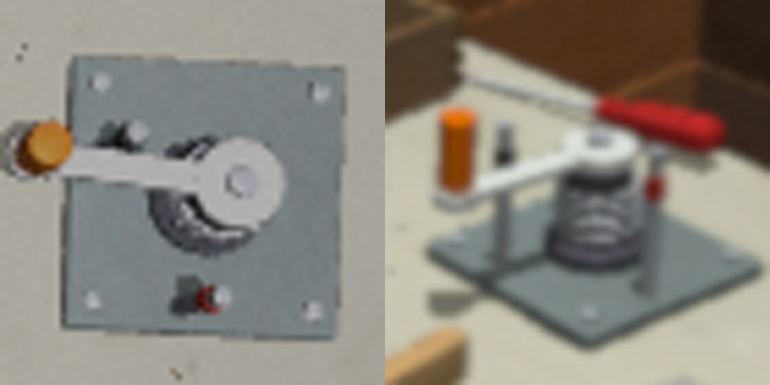

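The crops confirm the tin: blue body, grip ends at top px (242,281.8) and (276.2,271). In the top view the ball is at (201,219), the bar's post end at (206.2,172.5), the knob top at (403.5,211.2), the pivot at (438.8,217.9) and the red peg at (434.1,239.2).

Run:
```python
from h import *
import pickle
np.set_printoptions(precision=4,suppress=True)
cs=pickle.load(open("c0.pkl","rb"));t=cs["top"];s=cs["scene"]
g1=atz(t,242,281.8,.157);g2=atz(t,276.2,271,.157);print("grip",g1,g2,(g1+g2)/2,np.linalg.norm(g1-g2),np.degrees(np.arctan2(*(g1-g2)[1::-1])))
print("grip tri",tri([ray(t,259.1,276.4),ray(s,170+490/4,220+205/4)]))
b=atz(t,201,219,.2145);p=atz(t,206.2,172.5,.2);print("ball",b,p,np.degrees(np.arctan2(*(p-b)[1::-1])),np.linalg.norm((p-b)[:2]))
print("ball tri",tri([ray(t,201,219),ray(s,170+165/4,220+93/4)]))
for c in [(80,215),(215,218),(225,50),(92,45)]: print("base",atz(t,185+c[0]/4,165+c[1]/4,.012))
print("knob",atz(t,403.5,211.2,.1265),tri([ray(t,403.5,211.2),ray(s,358.1,211)]))
print("pivot",atz(t,438.8,217.9,.09),"red",atz(t,434.1,239.2,.104))
for n,u,v,z in [("jar",482,269,.062),("tape",178,271,.02),("viceTL",351,287,.1),("viceBR",395,350,.1),("pressknob",305,232,.37),("yellow",312,291,.157)]: print(n,atz(t,u,v,z))
```

```text
grip [0.4268 0.2315 0.157 ] [0.4516 0.1477 0.157 ] [0.4392 0.1896 0.157 ] 0.08743079643636295 106.48823676707984
grip tri [0.4393 0.1917 0.1449]
ball [0.5766 0.3165 0.2145] [0.6896 0.3079 0.2   ] -4.362830238585871 0.11333579161570584
ball tri [0.5773 0.3181 0.2094]
base [0.5993 0.3581 0.012 ]
base [0.5956 0.2645 0.012 ]
base [0.7137 0.2568 0.012 ]
base [0.7187 0.3497 0.012 ]
knob [ 0.5974 -0.1749  0.1265] [ 0.5978 -0.1758  0.1224]
pivot [ 0.5825 -0.274   0.09  ] red [ 0.5259 -0.2562  0.104 ]
jar [ 0.4463 -0.3923  0.062 ]
tape [0.4557 0.43   0.02  ]
viceTL [ 0.4067 -0.0386  0.1   ]
viceBR [ 0.2445 -0.1475  0.1   ]
pressknob [0.5298 0.0684 0.37  ]
yellow [0.4012 0.0608 0.157 ]
```

>>> {"name": "play_rows", "arguments": {
  "moves": [
    {"slide":[3,-4,-3],"yaw":-0.15},
    {"slide":[6,-8,-6],"yaw":-0.3},
    {"slide":[9.2,-12,-9],"yaw":-0.45},
    {"slide":[12.2,-16,-9.4],"yaw":-0.6},
    {"slide":[15.3,-20,-9.4],"yaw":-0.75},
    {"slide":[18.4,-24,-9.4],"yaw":-0.9},
    {"slide":[21.4,-28,-9.4],"yaw":-1.05},
    {"slide":[24.5,-32,-9.4],"yaw":-1.2}
  ],
  "gripper": 0,
  "newtons": 40
}}

```text
clock: 0.9
ee_pos: [0.295, -0.1662, 0.2997]
orientation: [[0.054, 0.999, 0.0], [0.999, -0.054, -0.0], [-0.0, 0.0, -1.0]]
ft_force: [1.3, -0.3, 0.1]
grip_width: 0.999
grip_force: 0.0
```

```bash
cat >> h.py <<'E'
def go(p,ydeg=None):
    """slide (cm) and yaw that bring TCP to world p with tool y pointing at ydeg"""
    s=bot.get_state();R=np.array(s["orientation"]);cur=np.degrees(np.arctan2(R[1,1],R[0,1]))
    w=0 if ydeg is None else -np.radians((ydeg-cur+180)%360-180)
    print("t",round(s["clock"],2),"pos",np.round(s["ee_pos"],4),"ydeg",round(cur,1),"slide",np.round(R.T@(np.array(p)-s["ee_pos"])*100,2),"yaw",round(w,3))
E
python3 -c "
from h import *
go([.439,.19,.27],16.5)"
```

```text
t 0.9 pos [ 0.295  -0.1662  0.2997] ydeg -3.1 slide [36.34 12.47  2.97] yaw -0.342
```

>>> {"name": "play_rows", "arguments": {
  "moves": [
    {"slide":[5,0.5,0],"yaw":-0.05},
    {"slide":[10,1,0],"yaw":-0.1},
    {"slide":[15,2,0],"yaw":-0.15},
    {"slide":[20,4,0],"yaw":-0.2},
    {"slide":[24,6.5,0],"yaw":-0.25},
    {"slide":[28,9,1],"yaw":-0.34},
    {"slide":[32,11,2],"yaw":-0.34},
    {"slide":[36.3,12.5,3],"yaw":-0.34}
  ]
}}

```text
clock: 1.7
ee_pos: [0.442, 0.189, 0.2687]
orientation: [[-0.278, 0.961, -0.0], [0.961, 0.278, -0.0], [-0.0, -0.001, -1.0]]
ft_force: [1.7, -0.4, -0.1]
grip_width: 1.003
grip_force: 0.0
```

>>> {"name": "play_rows", "arguments": {
  "moves": [
    {"slide":[0,0,0],"yaw":0},
    {"slide":[0,0,0],"yaw":0}
  ]
}}

```text
clock: 1.9
ee_pos: [0.441, 0.1876, 0.2687]
orientation: [[-0.279, 0.96, -0.002], [0.96, 0.279, -0.001], [-0.0, -0.002, -1.0]]
ft_force: [-0.2, -0.1, 0.7]
grip_width: 1.002
grip_force: 0.0
```

```bash
python3 -c "
from h import *
go([.439,.191,.136],16.5)
s=bot.capture('scene');t=bot.capture('top')
a=cv2.resize(s['color'][190:340,230:380,::-1],None,fx=2.6,fy=2.6);b=cv2.resize(t['color'][200:350,180:330,::-1],None,fx=2.6,fy=2.6)
cv2.imwrite('pics/g1.png',np.hstack([a,b]))"
```

```text
t 1.9 pos [0.441  0.1876 0.2687] ydeg 16.2 slide [ 0.39 -0.06 13.27] yaw -0.005
```

View pics/g1.png

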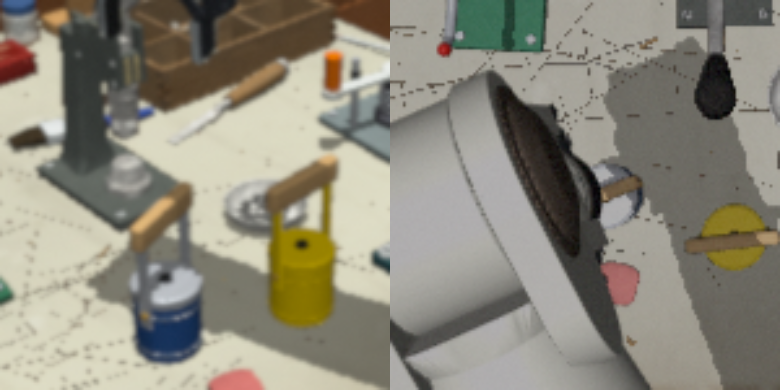

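The open fingers (crop px (205,40)) are above the tin, whose grip is at (160,215) and has not moved. I'll descend and grip.

>>> {"name": "play_rows", "arguments": {
  "moves": [
    {"slide":[0.4,-0.1,4],"yaw":0},
    {"slide":[0.4,-0.1,8],"yaw":0},
    {"slide":[0.4,-0.1,11],"yaw":0},
    {"slide":[0.4,-0.1,13.2],"yaw":0},
    {"slide":[0.4,-0.1,13.2],"yaw":0},
    {"slide":[0.4,-0.1,13.2],"yaw":0}
  ]
}}

```text
clock: 2.6
ee_pos: [0.4393, 0.1899, 0.1391]
orientation: [[-0.276, 0.961, 0.001], [0.961, 0.276, 0.0], [0.0, 0.001, -1.0]]
ft_force: [0.2, -0.1, 0.4]
grip_width: 1.001
grip_force: 0.0
```

>>> {"name": "play_rows", "arguments": {
  "moves": [
    {"slide":[0,0,0]},
    {"slide":[0,0,0]},
    {"slide":[0,0,0]},
    {"slide":[0,0,0]},
    {"slide":[0,0,0]},
    {"slide":[0,0,0]},
    {"slide":[0,0,0]},
    {"slide":[0,0,0]}
  ],
  "gripper": 255,
  "newtons": 50
}}

```text
schema error: expected keys slide, yaw
```

```bash
python3 -c "
from h import *
go([.439,.20,.30])
go([.53,.317,.24],-4)"
```

```text
t 2.6 pos [0.4393 0.1899 0.1391] ydeg 16.0 slide [  0.98   0.27 -16.09] yaw 0
t 2.6 pos [0.4393 0.1899 0.1391] ydeg 16.0 slide [  9.72  12.24 -10.07] yaw 0.35
```

>>> {"name": "play_rows", "arguments": {
  "moves": [
    {"slide":[0,0,0.2],"yaw":0},
    {"slide":[0,0,0.2],"yaw":0},
    {"slide":[0,0,0.2],"yaw":0},
    {"slide":[0,0,0.2],"yaw":0},
    {"slide":[0,0,0.2],"yaw":0},
    {"slide":[0,0,0.2],"yaw":0},
    {"slide":[0,0,0.2],"yaw":0},
    {"slide":[0,0,0.2],"yaw":0}
  ],
  "gripper": 255,
  "newtons": 50
}}

```text
clock: 3.4
ee_pos: [0.4392, 0.1906, 0.1357]
orientation: [[-0.277, 0.961, -0.0], [0.961, 0.277, -0.0], [-0.0, -0.0, -1.0]]
ft_force: [-0.5, -0.3, 0.1]
grip_width: -0.003
grip_force: 0.0
```

```bash
python3 -c "
from h import *
s=bot.capture('scene')
save('g2',s,(210,160,400,340),3)
np.set_printoptions(precision=3)
print(proj(s,bot.get_state()['ee_pos']))"
```

```text
(np.float64(293.33679021497085), np.float64(274.4321466315269))
```

View pics/g2.png

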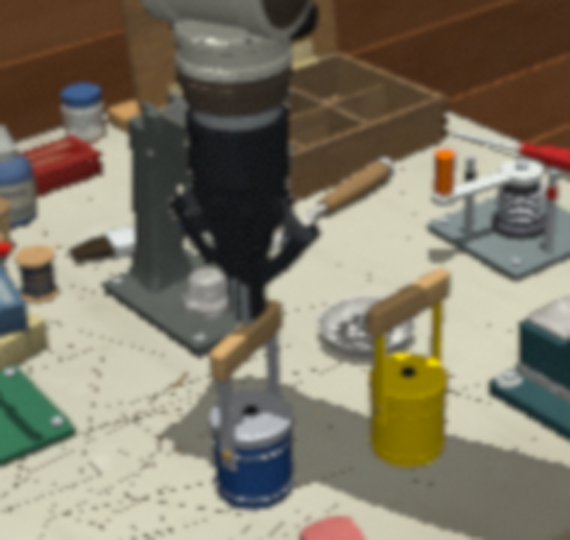

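```bash
python3 -c "
from h import *
s=bot.capture('scene');t=bot.capture('top')
f=lambda c,p:np.round((np.array(proj(c,p))-[210,160])*3)
for z in(.1357,.157,.18,.209,.25): print(z,f(s,[.4392,.1906,z]))
for dx in(.02,.04): print(dx,f(s,[.4392+dx,.1906,.1357]))
for e in (1,-1):
  for z in (.131,.157): print('end',f(s,[.4392-e*.0125,.1896+e*.0432,z]))
print(np.round(bot.get_state()['joint_positions'],3))
a=cv2.resize(s['color'][235:300,265:320,::-1],None,fx=9,fy=9,interpolation=cv2.INTER_CUBIC)
cv2.imwrite('pics/g3.png',a)"
```

```text
0.1357 [250. 343.]
0.157 [249. 320.]
0.18 [247. 295.]
0.209 [246. 262.]
0.25 [243. 214.]
0.02 [234. 333.]
0.04 [219. 322.]
end [216. 376.]
end [214. 347.]
end [284. 321.]
end [283. 294.]
[ 0.409 -0.098 -0.144  1.525 -0.     1.699]
```

View pics/g3.png

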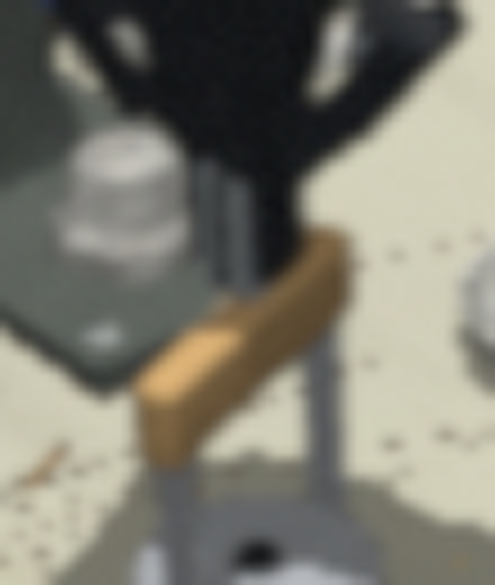

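The picture shows the shut pads at crop (205–255, 170–290), apparently ending at the grip's top face, and the grip has not moved. I'll probe down 2 mm to check for contact.

>>> {"name": "play_rows", "arguments": {
  "moves": [
    {"slide":[0,0,0.1],"yaw":0},
    {"slide":[0,0,0.2],"yaw":0},
    {"slide":[0,0,0.2],"yaw":0}
  ]
}}

```text
clock: 3.85
ee_pos: [0.4391, 0.1906, 0.1335]
orientation: [[-0.277, 0.961, -0.0], [0.961, 0.277, -0.0], [-0.0, -0.0, -1.0]]
ft_force: [-0.4, 0.2, -0.2]
grip_width: 0.001
grip_force: 0.0
```

>>> {"name": "play_rows", "arguments": {
  "moves": [
    {"slide":[0,0,-3],"yaw":0},
    {"slide":[0,0,-6],"yaw":0},
    {"slide":[0,0,-8],"yaw":0},
    {"slide":[0,0,-8],"yaw":0},
    {"slide":[0,0,-8],"yaw":0}
  ]
}}

```text
clock: 4.35
ee_pos: [0.4394, 0.1907, 0.2136]
orientation: [[-0.277, 0.961, 0.0], [0.961, 0.277, 0.0], [0.0, 0.0, -1.0]]
ft_force: [0.6, 0.9, -0.3]
grip_width: -0.004
grip_force: 0.0
```

```bash
python3 -c "
from h import *
s=bot.capture('scene');t=bot.capture('top');p=bot.get_state()['ee_pos']
P=np.array(proj(s,p));print(p,P,(P-[255,215])*6.5)
P=np.array(proj(t,p));print(P,(P-[230,240])*6.5)
a=cv2.resize(s['color'][205:295,262:322,::-1],None,fx=6.5,fy=6.5,interpolation=cv2.INTER_CUBIC)
b=cv2.resize(t['color'][230:320,230:290,::-1],None,fx=6.5,fy=6.5,interpolation=cv2.INTER_CUBIC)
print('scene tip',(np.array(proj(s,p))-[262,205])*6.5,'top',(np.array(proj(t,p))-[230,230])*6.5)
cv2.imwrite('pics/g4.png',np.hstack([a,b]))"
```

```text
[0.43887703 0.1904847  0.21259251] [291.9731974  245.90090274] [240.32578312 200.85586783]
[255.5318505  277.00495962] [165.95702824 240.53223753]
scene tip [194.82578312 265.85586783] top [165.95702824 305.53223753]
```

View pics/g4.png

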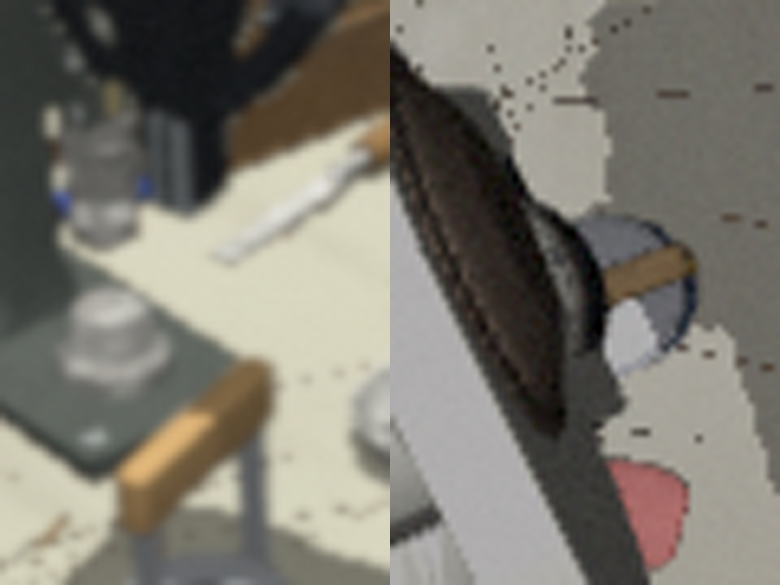

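The shut tips show at scene crop row ~212 where the reported TCP projects to row 266. They passed over the grip without contact, so the real tips sit about 24 mm higher than reported. I'll open, go about 24 mm lower, and grip again.

>>> {"name": "play_rows", "arguments": {
  "moves": [
    {"slide":[0,0,0],"yaw":0},
    {"slide":[0,0,0],"yaw":0},
    {"slide":[0,0,0],"yaw":0},
    {"slide":[0,0,0],"yaw":0},
    {"slide":[0,0,0],"yaw":0},
    {"slide":[0,0,0],"yaw":0},
    {"slide":[0,0,0],"yaw":0},
    {"slide":[0,0,3],"yaw":0}
  ],
  "gripper": 0
}}

```text
clock: 5.25
ee_pos: [0.4407, 0.1913, 0.1866]
orientation: [[-0.277, 0.961, 0.005], [0.961, 0.277, 0.002], [0.001, 0.006, -1.0]]
ft_force: [0.8, 0.0, -0.3]
grip_width: 0.998
grip_force: 0.0
```

>>> {"name": "play_rows", "arguments": {
  "moves": [
    {"slide":[0,0,3],"yaw":0},
    {"slide":[0,0,5.5],"yaw":0},
    {"slide":[0,0,7.2],"yaw":0},
    {"slide":[0,0,7.2],"yaw":0},
    {"slide":[0,0,7.2],"yaw":0}
  ]
}}

```text
clock: 5.75
ee_pos: [0.4392, 0.1906, 0.1123]
orientation: [[-0.277, 0.961, 0.0], [0.961, 0.277, 0.0], [0.0, 0.0, -1.0]]
ft_force: [0.0, 0.5, 0.4]
grip_width: 0.997
grip_force: 0.0
```

>>> {"name": "play_rows", "arguments": {
  "moves": [
    {"slide":[0,0,0],"yaw":0},
    {"slide":[0,0,0],"yaw":0},
    {"slide":[0,0,0],"yaw":0},
    {"slide":[0,0,0],"yaw":0},
    {"slide":[0,0,0],"yaw":0},
    {"slide":[0,0,0],"yaw":0},
    {"slide":[0,0,0],"yaw":0},
    {"slide":[0,0,0],"yaw":0}
  ],
  "gripper": 255,
  "newtons": 50
}}

```text
clock: 6.55
ee_pos: [0.4394, 0.1908, 0.1121]
orientation: [[-0.277, 0.961, 0.001], [0.961, 0.277, 0.0], [0.0, 0.001, -1.0]]
ft_force: [-1.6, 1.0, 4.2]
grip_width: 0.157
grip_force: 49.6
```

The tin is gripped (width 0.157, 50 N). I'll lift it, then move to the pre-hook pose.

>>> {"name": "play_rows", "arguments": {
  "moves": [
    {"slide":[0,0,-2],"yaw":0},
    {"slide":[0,0,-4],"yaw":0},
    {"slide":[0,0,-6],"yaw":0},
    {"slide":[0,0,-8],"yaw":0},
    {"slide":[0,0,-10],"yaw":0},
    {"slide":[0,0,-10.3],"yaw":0},
    {"slide":[0,0,-10.3],"yaw":0}
  ]
}}

```text
clock: 7.25
ee_pos: [0.4393, 0.1906, 0.2142]
orientation: [[-0.277, 0.961, -0.0], [0.961, 0.277, -0.0], [-0.0, -0.0, -1.0]]
ft_force: [-0.0, 0.8, -3.4]
grip_width: 0.149
grip_force: 49.0
```

```bash
python3 -c "
from h import *
go([.515,.318,.215],-4)"
```

```text
t 7.25 pos [0.4393 0.1906 0.2142] ydeg 16.1 slide [10.14 10.81 -0.08] yaw 0.351
```

>>> {"name": "play_rows", "arguments": {
  "moves": [
    {"slide":[2,1,0],"yaw":0.05},
    {"slide":[4.5,2,0],"yaw":0.1},
    {"slide":[7,4,0],"yaw":0.16},
    {"slide":[9,6,0],"yaw":0.22},
    {"slide":[10,8,0],"yaw":0.28},
    {"slide":[10.1,10,0],"yaw":0.33},
    {"slide":[10.1,10.8,0],"yaw":0.35},
    {"slide":[10.1,10.8,0],"yaw":0.35}
  ]
}}

```text
clock: 8.05
ee_pos: [0.5151, 0.3173, 0.2128]
orientation: [[0.069, 0.998, -0.002], [0.998, -0.069, -0.002], [-0.002, -0.002, -1.0]]
ft_force: [-1.3, 0.1, -3.4]
grip_width: 0.152
grip_force: 49.1
```

>>> {"name": "play_rows", "arguments": {
  "moves": [
    {"slide":[0,0,0],"yaw":0},
    {"slide":[0,0,0],"yaw":0},
    {"slide":[0,0,0],"yaw":0}
  ]
}}

```text
clock: 8.35
ee_pos: [0.5145, 0.3173, 0.2152]
orientation: [[0.069, 0.998, 0.0], [0.998, -0.069, 0.0], [0.0, 0.0, -1.0]]
ft_force: [0.8, -0.2, -1.4]
grip_width: 0.152
grip_force: 49.1
```

```bash
python3 -c "
from h import *
s=bot.capture('scene');t=bot.capture('top');import pickle;pickle.dump((s,t),open('c1.pkl','wb'))
go([.515,.318,.215],-4)
B=[150,190];k=6
save('h1',s,(150,190,280,290),6)
f=lambda p:np.round((np.array(proj(s,p))-B)*k)
c=np.array([.515,.318,.234]);print('eye',f(c))
for e in(1,-1):
  for z in(.234,.26): print('end',e,z,f([.515+e*.003,.318+e*.0449,z]))
print('ball',f([.577,.317,.2145]),'lidc',f([.515,.318,.178]))
"
```

```text
t 8.45 pos [0.5147 0.3174 0.2152] ydeg -3.9 slide [0.06 0.03 0.02] yaw 0.001
eye [444. 324.]
end 1 0.234 [330. 363.]
end 1 0.26 [320. 300.]
end -1 0.234 [554. 287.]
end -1 0.26 [547. 225.]
ball [369. 307.] lidc [461. 454.]
```

View pics/h1.png

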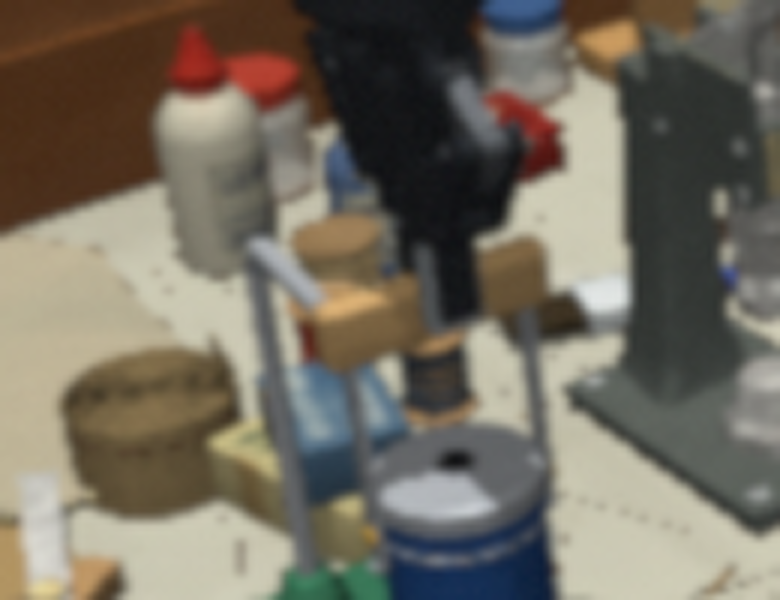

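The picture shows the tin's grip spanning (320,365)–(545,240), within 2 mm of where I predicted. The lid centre is at (460,460), and the ball is hidden behind the grip's left half as expected. The height suits passing over the ball, so I'll thread the hook.

>>> {"name": "play_rows", "arguments": {
  "moves": [
    {"slide":[0.1,2,0],"yaw":0},
    {"slide":[0.2,4,0],"yaw":0},
    {"slide":[0.3,6,0],"yaw":0},
    {"slide":[0.4,8,0],"yaw":0},
    {"slide":[0.4,9.5,0],"yaw":0},
    {"slide":[0.4,10.5,0],"yaw":0},
    {"slide":[0.4,10.5,0],"yaw":0},
    {"slide":[0.4,10.5,0],"yaw":0}
  ]
}}

```text
clock: 9.25
ee_pos: [0.6197, 0.3143, 0.2146]
orientation: [[0.069, 0.998, -0.0], [0.998, -0.069, -0.0], [-0.0, -0.0, -1.0]]
ft_force: [-0.2, -0.0, -2.3]
grip_width: 0.153
grip_force: 49.2
```

>>> {"name": "play_rows", "arguments": {
  "moves": [
    {"slide":[0,0,1],"yaw":0},
    {"slide":[0,0,2],"yaw":0},
    {"slide":[0,0,2.5],"yaw":0},
    {"slide":[0,0,2.5],"yaw":0}
  ]
}}

```text
clock: 9.65
ee_pos: [0.6192, 0.3142, 0.1888]
orientation: [[0.069, 0.998, -0.001], [0.998, -0.069, -0.001], [-0.001, -0.001, -1.0]]
ft_force: [-0.5, 0.4, -1.8]
grip_width: 0.151
grip_force: 49.2
```

>>> {"name": "play_rows", "arguments": {
  "moves": [
    {"slide":[0,0,0.2],"yaw":0},
    {"slide":[0,0,0.4],"yaw":0},
    {"slide":[0,0,0.4],"yaw":0}
  ]
}}

```text
clock: 9.95
ee_pos: [0.62, 0.3144, 0.1857]
orientation: [[0.069, 0.998, 0.0], [0.998, -0.069, 0.0], [0.0, 0.0, -1.0]]
ft_force: [0.0, 0.3, -2.3]
grip_width: 0.15
grip_force: 49.2
```

>>> {"name": "play_rows", "arguments": {
  "moves": [
    {"slide":[0,0,0.1],"yaw":0},
    {"slide":[0,0,0.2],"yaw":0},
    {"slide":[0,0,0.2],"yaw":0}
  ]
}}

```text
clock: 10.25
ee_pos: [0.6201, 0.3144, 0.1837]
orientation: [[0.069, 0.998, 0.0], [0.998, -0.069, 0.0], [0.0, 0.0, -1.0]]
ft_force: [1.2, -1.1, -1.6]
grip_width: 0.148
grip_force: 49.4
```

>>> {"name": "play_rows", "arguments": {
  "moves": [
    {"slide":[0,0,0.1],"yaw":0},
    {"slide":[0,0,0.2],"yaw":0},
    {"slide":[0,0,0.2],"yaw":0}
  ]
}}

```text
clock: 10.55
ee_pos: [0.6202, 0.3144, 0.1834]
orientation: [[0.069, 0.998, 0.002], [0.998, -0.069, 0.001], [0.001, 0.002, -1.0]]
ft_force: [-1.5, -1.2, 6.3]
grip_width: 0.152
grip_force: 50.5
```

The grip is resting on the bar. I'll open partly so the fingers clear the ball.

>>> {"name": "play_rows", "arguments": {
  "moves": [
    {"slide":[0,0,0],"yaw":0},
    {"slide":[0,0,0],"yaw":0},
    {"slide":[0,0,0],"yaw":0},
    {"slide":[0,0,0],"yaw":0},
    {"slide":[0,0,0],"yaw":0}
  ],
  "gripper": 180
}}

```text
clock: 11.05
ee_pos: [0.62, 0.3144, 0.1815]
orientation: [[0.069, 0.998, -0.0], [0.998, -0.069, -0.0], [-0.0, -0.0, -1.0]]
ft_force: [-0.4, 0.5, -0.2]
grip_width: 0.291
grip_force: 0.0
```

>>> {"name": "play_rows", "arguments": {
  "moves": [
    {"slide":[0,0,-0.7],"yaw":0},
    {"slide":[0,0,-1.5],"yaw":0},
    {"slide":[0,0,-2.5],"yaw":0},
    {"slide":[0,0,-4],"yaw":0},
    {"slide":[0,0,-6],"yaw":0},
    {"slide":[0,0,-9],"yaw":0},
    {"slide":[0,0,-11],"yaw":0},
    {"slide":[0,0,-11],"yaw":0}
  ]
}}

```text
clock: 11.85
ee_pos: [0.6204, 0.3146, 0.2958]
orientation: [[0.069, 0.998, 0.005], [0.998, -0.069, 0.003], [0.003, 0.005, -1.0]]
ft_force: [-0.9, -0.2, -0.3]
grip_width: 0.295
grip_force: 0.0
```

```bash
python3 -c "
from h import *
s=bot.capture('scene')
hsv=cv2.cvtColor(s['color'],cv2.COLOR_RGB2HSV)
m=cv2.inRange(hsv,(100,140,30),(130,255,160));m[:200]=0;m[:,:190]=0;m[:,300:]=0
n,l,st,c=cv2.connectedComponentsWithStats(m);i=st[1:,4].argsort()[::-1][:3]+1
print(st[i],c[i])
b=np.array([.62,.314,.202-.131])
print('expected tin body mid',proj(s,b+[0,0,.035]),'base',proj(s,b),'if on table',proj(s,[.62,.314,.035]))
go([.42,.16,.30],-4)"
```

```text
[[197 271  25  16 256]
 [202 287  18   5  31]
 [203 271  10   3  13]] [[209.3203125  279.79296875]
 [210.38709677 289.77419355]
 [206.69230769 272.07692308]]
expected tin body mid (np.float64(209.72288748322336), np.float64(272.5475012551241)) base (np.float64(211.54511015884395), np.float64(284.21075799320084)) if on table (np.float64(213.36486146339595), np.float64(295.85819655732246))
t 11.9 pos [0.6205 0.3147 0.2937] ydeg -4.0 slide [-16.81 -18.94  -0.72] yaw 0.001
```

The tin hangs: its blue body is at scene px (209,280), near the predicted hanging position (209,273) and well off the table one (213,296). Next, the tensioner, retreating in front of the press.

>>> {"name": "play_rows", "arguments": {
  "moves": [
    {"slide":[0,-4.5,-0.7],"yaw":0},
    {"slide":[0,-9.5,-0.7],"yaw":0},
    {"slide":[-1,-14.2,-0.7],"yaw":0},
    {"slide":[-4,-18,-0.7],"yaw":0},
    {"slide":[-7.5,-21.5,-0.7],"yaw":0},
    {"slide":[-11.5,-24.5,-0.7],"yaw":0},
    {"slide":[-16,-26.5,-0.7],"yaw":0},
    {"slide":[-21,-27.5,-0.7],"yaw":0}
  ]
}}

```text
clock: 12.7
ee_pos: [0.3291, 0.1237, 0.298]
orientation: [[0.067, 0.998, 0.0], [0.998, -0.067, 0.0], [0.0, 0.0, -1.0]]
ft_force: [1.6, -1.0, 0.7]
grip_width: 0.297
grip_force: 0.0
```

```bash
python3 -c "
from h import *
go([.35,-.12,.30],-4);go([.598,-.175,.20],-4)"
```

```text
t 12.7 pos [0.3291 0.1237 0.298 ] ydeg -3.8 slide [-24.18   3.7   -0.2 ] yaw 0.003
t 12.7 pos [0.3291 0.1237 0.298 ] ydeg -3.8 slide [-28.02  28.81   9.8 ] yaw 0.003
```

>>> {"name": "play_rows", "arguments": {
  "moves": [
    {"slide":[-4.5,0,0],"yaw":0},
    {"slide":[-9,0,0],"yaw":0},
    {"slide":[-13.5,0,0],"yaw":0},
    {"slide":[-18,1,0],"yaw":0},
    {"slide":[-22.5,2.5,0],"yaw":0},
    {"slide":[-26,6,0],"yaw":0},
    {"slide":[-28,10,0],"yaw":0},
    {"slide":[-28,15,0],"yaw":0}
  ],
  "gripper": 0
}}

```text
clock: 13.5
ee_pos: [0.4619, -0.1677, 0.2982]
orientation: [[0.073, 0.997, 0.0], [0.997, -0.073, -0.001], [-0.001, 0.0, -1.0]]
ft_force: [-0.8, -0.3, 0.8]
grip_width: 1.0
grip_force: 0.0
```

```bash
python3 -c "
from h import *
go([.598,-.1755,.16],-4)"
```

```text
t 13.5 pos [ 0.4619 -0.1677  0.2982] ydeg -4.2 slide [ 0.23 13.63 13.82] yaw -0.004
```

>>> {"name": "play_rows", "arguments": {
  "moves": [
    {"slide":[0.1,4.5,0],"yaw":0},
    {"slide":[0.2,9,0],"yaw":0},
    {"slide":[0.2,12,3],"yaw":0},
    {"slide":[0.2,13.6,7],"yaw":0},
    {"slide":[0.2,13.6,11],"yaw":0},
    {"slide":[0.2,13.6,13.8],"yaw":0},
    {"slide":[0.2,13.6,13.8],"yaw":0},
    {"slide":[0.2,13.6,13.8],"yaw":0}
  ]
}}

```text
clock: 14.3
ee_pos: [0.5971, -0.1722, 0.1611]
orientation: [[0.069, 0.998, -0.001], [0.998, -0.069, 0.0], [0.0, -0.001, -1.0]]
ft_force: [1.5, 0.1, 1.8]
grip_width: 0.999
grip_force: 0.0
```

```bash
python3 -c "
from h import *
go([.598,-.1755,.067],-4)"
```

```text
t 14.3 pos [ 0.5971 -0.1722  0.1611] ydeg -4.0 slide [-0.33  0.12  9.41] yaw 0.001
```

>>> {"name": "play_rows", "arguments": {
  "moves": [
    {"slide":[-0.3,0.1,3],"yaw":0},
    {"slide":[-0.3,0.1,5],"yaw":0},
    {"slide":[-0.3,0.1,7],"yaw":0},
    {"slide":[-0.3,0.1,8.5],"yaw":0},
    {"slide":[-0.3,0.1,9.4],"yaw":0},
    {"slide":[-0.3,0.1,9.4],"yaw":0}
  ]
}}

```text
clock: 14.9
ee_pos: [0.5983, -0.1754, 0.0666]
orientation: [[0.069, 0.998, -0.0], [0.998, -0.069, 0.0], [0.0, -0.0, -1.0]]
ft_force: [0.5, 0.4, -0.3]
grip_width: 0.999
grip_force: 0.0
```

>>> {"name": "play_rows", "arguments": {
  "moves": [
    {"slide":[0,0,0],"yaw":0},
    {"slide":[0,0,0],"yaw":0},
    {"slide":[0,0,0],"yaw":0},
    {"slide":[0,0,0],"yaw":0},
    {"slide":[0,0,0],"yaw":0},
    {"slide":[0,0,0],"yaw":0},
    {"slide":[0,0,0],"yaw":0},
    {"slide":[0,0,0],"yaw":0}
  ],
  "gripper": 255,
  "newtons": 30
}}

```text
clock: 15.7
ee_pos: [0.5972, -0.1752, 0.0674]
orientation: [[0.069, 0.998, -0.002], [0.998, -0.069, 0.0], [-0.0, -0.002, -1.0]]
ft_force: [-8.7, 1.3, 6.4]
grip_width: 0.248
grip_force: 29.4
```

```bash
python3 -c "
from h import *
s=bot.get_state();R=np.array(s['orientation']);p0=np.array(s['ee_pos']);P=np.array([.5825,-.274]);r=p0[:2]-P;print(p0,np.linalg.norm(r),np.degrees(np.arctan2(r[1],r[0])),s['ft_force'],s['grip_width'])
r=r/np.linalg.norm(r)*.1;q0=P+r
for a in np.linspace(.1,1.3,13):
  c,n=np.cos(a),np.sin(a);q=P+np.array([[c,-n],[n,c]])@r-q0;print(round(a,2),np.round(R.T@np.r_[q,0]*100,2))"
```

```text
[ 0.59720345 -0.17524682  0.06736299] 0.09984178786527516 81.5313925818306 [-8.74217669  1.26441021  6.42156053] 0.2484921442278354
0.1 [ 0.03 -1.    0.  ]
0.2 [-0.04 -2.    0.  ]
0.3 [-0.21 -2.98  0.01]
0.4 [-0.48 -3.94  0.01]
0.5 [-0.84 -4.88  0.01]
0.6 [-1.3  -5.77  0.01]
0.7 [-1.84 -6.61  0.01]
0.8 [-2.46 -7.39  0.01]
0.9 [-3.16 -8.11  0.01]
1.0 [-3.92 -8.75  0.02]
1.1 [-4.75 -9.31  0.02]
1.2 [-5.62 -9.79  0.02]
1.3 [ -6.54 -10.18   0.02]
```

The knob is gripped (21 mm). I'll swing along the arc.

>>> {"name": "play_rows", "arguments": {
  "moves": [
    {"slide":[0,-1,0],"yaw":-0.06},
    {"slide":[0,-2,0],"yaw":-0.13},
    {"slide":[-0.2,-3,0],"yaw":-0.2},
    {"slide":[-0.5,-3.9,0],"yaw":-0.26},
    {"slide":[-0.8,-4.9,0],"yaw":-0.33},
    {"slide":[-1.3,-5.8,0],"yaw":-0.4},
    {"slide":[-1.8,-6.6,0],"yaw":-0.46},
    {"slide":[-1.8,-6.6,0],"yaw":-0.46}
  ]
}}

```text
clock: 16.5
ee_pos: [0.5316, -0.1871, 0.0674]
orientation: [[-0.385, 0.923, 0.002], [0.923, 0.385, 0.003], [0.002, 0.003, -1.0]]
ft_force: [4.0, 11.4, 1.9]
grip_width: 0.25
grip_force: 29.6
```

```bash
cat > k.py <<'E'
from h import *
s=bot.get_state();R=np.array(s['orientation']);p0=np.array(s['ee_pos']);P=np.array([.5825,-.274]);r=p0[:2]-P;th=np.arctan2(r[1],r[0])-np.radians(81.2);print(p0,np.linalg.norm(r),'arm',th,s['ft_force'],s['grip_width'],s['grip_force'],s['joint_positions'][5])
for a in (.8,.9,1.,1.1,1.2,1.25):
  f=a+np.radians(81.2);q=P+.1*np.array([np.cos(f),np.sin(f)])-p0[:2];print(a,np.round(R.T@np.r_[q,0]*100,2))
E
python3 k.py
```

```text
[ 0.53162146 -0.18710753  0.06736817] 0.10069223654880423 arm 0.6833042056547043 [ 3.96968242 11.41009284  1.9217992 ] 0.2495074899079057 29.589215669875557 0.8352780286861287
0.8 [-0.29 -1.14 -0.  ]
0.9 [-0.59 -2.09 -0.01]
1.0 [-0.98 -3.01 -0.01]
1.1 [-1.46 -3.89 -0.02]
1.2 [-2.03 -4.71 -0.02]
1.25 [-2.34 -5.1  -0.02]
```

>>> {"name": "play_rows", "arguments": {
  "moves": [
    {"slide":[-0.3,-1.1,0],"yaw":-0.07},
    {"slide":[-0.6,-2.1,0],"yaw":-0.14},
    {"slide":[-1,-3,0],"yaw":-0.2},
    {"slide":[-1.4,-3.9,0],"yaw":-0.26},
    {"slide":[-1.9,-4.5,0],"yaw":-0.3},
    {"slide":[-1.9,-4.5,0],"yaw":-0.3}
  ]
}}

```text
clock: 17.1
ee_pos: [0.4969, -0.222, 0.0673]
orientation: [[-0.639, 0.769, 0.001], [0.769, 0.639, 0.004], [0.002, 0.003, -1.0]]
ft_force: [0.6, 11.6, 4.0]
grip_width: 0.247
grip_force: 29.4
```

```bash
python3 k.py
```

```text
[ 0.49685738 -0.22199601  0.0672602 ] 0.10019517723971391 arm 1.1786732076401154 [ 0.61826358 11.62608247  3.959778  ] 0.2467922227695778 29.439894980750978 0.4547581875132475
0.8 [0.51 3.73 0.01]
0.9 [0.51 2.73 0.01]
1.0 [0.41 1.74 0.01]
1.1 [0.21 0.76 0.  ]
1.2 [-0.09 -0.19 -0.  ]
1.25 [-0.27 -0.66 -0.  ]
```

>>> {"name": "play_rows", "arguments": {
  "moves": [
    {"slide":[-0.1,-0.2,0],"yaw":0},
    {"slide":[-0.2,-0.4,0],"yaw":0},
    {"slide":[-0.2,-0.4,0],"yaw":0},
    {"slide":[-0.2,-0.4,0],"yaw":0}
  ]
}}

```text
clock: 17.5
ee_pos: [0.4954, -0.2252, 0.0672]
orientation: [[-0.639, 0.769, 0.001], [0.769, 0.639, 0.004], [0.003, 0.003, -1.0]]
ft_force: [0.4, 13.8, 4.8]
grip_width: 0.244
grip_force: 29.3
```

```bash
python3 k.py|head -1
```

```text
[ 0.49538193 -0.22524284  0.06724712] 0.09983395572088247 arm 1.2141500860610484 [ 0.36982469 13.81781994  4.78400951] 0.2438404117439521 29.263601484708488 0.44868694246472623
```

>>> {"name": "play_rows", "arguments": {
  "moves": [
    {"slide":[-0.1,-0.2,0],"yaw":0},
    {"slide":[-0.15,-0.3,0],"yaw":0},
    {"slide":[-0.15,-0.3,0],"yaw":0},
    {"slide":[-0.15,-0.3,0],"yaw":0},
    {"slide":[-0.15,-0.3,0],"yaw":0},
    {"slide":[-0.15,-0.3,0],"yaw":0}
  ]
}}

```text
clock: 18.1
ee_pos: [0.4951, -0.2257, 0.0672]
orientation: [[-0.641, 0.768, 0.003], [0.768, 0.641, 0.009], [0.005, 0.008, -1.0]]
ft_force: [6.5, 27.2, 5.4]
grip_width: 0.242
grip_force: 30.4
```

```bash
python3 k.py|head -1; python3 -c "
from h import *
s=bot.capture('scene');hsv=cv2.cvtColor(s['color'],cv2.COLOR_RGB2HSV)
m=cv2.inRange(hsv,(100,140,30),(130,255,160));m[:200]=0;m[:,:190]=0;m[:,300:]=0
n,l,st,c=cv2.connectedComponentsWithStats(m);i=st[1:,4].argmax()+1
print('tin',st[i],c[i])
m=cv2.inRange(hsv,(5,180,120),(17,255,255));m[:180]=0;m[300:]=0;m[:,:300]=0
n,l,st,c=cv2.connectedComponentsWithStats(m);i=st[1:,4].argsort()[::-1][:2]+1
print('knob',st[i],c[i],proj(s,[.4961,-.2236,.104]),proj(s,[.5025,-.2137,.104]))"
```

```text
[ 0.4951017  -0.2257248   0.06724158] 0.09984466876657784 arm 1.219733042732637 [ 6.49953413 27.20731435  5.42253929] 0.24155591263215198 30.42945526947733 0.4424296813495588
tin [197 272  24  15 254] [209.1496063  279.84251969]
knob [[393 216   5   4  16]] [[395.  217.5]] (np.float64(394.0493486333486), np.float64(223.0907616879985)) (np.float64(390.1146452567435), np.float64(223.39159483201323))
```

Force rose from 14 to 28 N with almost no motion, so the arm is at its stop. The tin still hangs in the same place.

```bash
python3 -c "
from workcell import bot
print(bot.sign_off())"
```

```text
the job is handed in; nothing more can be done
None
```

I handed the job in with the blue tin hanging freely on the hook and the sprung arm held at its red-peg stop; I kept clear of the tape roll and the jar, and sign-off returned no verdict.

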